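# Snap the straps down over the reclaimed slate hooks

### The job

Three wooden holding saddles with hinged galvanised straps stand open on the bench, and two of them have a copper slate hook laid in the groove. Press the straps of those two down from above until each snaps fully shut and stays shut over its hook, and leave the empty saddle's strap standing open.

Things in the scene. Friction and masses are not known exactly. Their poses are not given: they have to be found in the camera images.
- strap_a_pad (a point): Strap of one hook-holding saddle: shut it. Galvanised plate 95 x 36 x 4 mm, hinge line 32 mm above the bench, on a fixed pale wood block 110 x 50 x 30 mm. Open it slants up 45 deg (free end at 100 mm); shut it is level, top 34 mm up. Point: top face mid-width, 70 mm from hinge line, moves with the strap; x towards the hinge, y across, z out of the top face (upright when shut).
- strap_b_pad (a point): Strap of the other hook-holding saddle: shut it. Built as strap_a. All straps: sprung open; pushing straight down with shut fingers over the point's starting place closes it (about 6 N at most; the touched spot slides 20 mm to the hinge). A detent pulls it home and holds it over about the last 14 deg (last 12 mm of the push); let go sooner, it springs open.
- strap_c_pad (a point): Strap of the empty saddle (nothing in its groove): leave it open. Built as strap_a. In the other two saddles a tarnished copper hook, 8 mm thick, 150 mm long, with green ends, lies across the block under the strap and sticks out 50 mm on both sides, its curled end up to 50 mm above the bench.
There are look-alikes about, which are no part of the job. Leave any pink look-alike of the part that bears strap_c_pad alone.

How it is judged:
By the outcome, as a careful person would: the job done as asked, in the order asked, and still so for the second after the job is handed in, with the robot touching nothing.
It also fails if it takes over 35 s, if anything falls off the work surface, if the arm or the gripper's body presses on something with over 40 N, if the wrist force passes 120 N, or if a joint passes its speed limit or range.

### The arm

A 7-joint arm with a two-finger parallel gripper is mounted at the origin on the work surface. World frame = base frame: x ahead of the robot, y to its left, z up, the work surface at z = 0. Lengths are in m, angles in rad, forces in N, time in s.
With the tool pointing down it reaches from about 0.425 to 0.925 m from the base axis. Payload 6.8 kg.
Tool frame: the origin (TCP) lies on the front face of the gripper's body, between the roots of the fingers; the fingertips stand 73 mm ahead of it and the grasp point (between the pads) lies 54 mm ahead of it; z points along the fingers, y is the direction in which the jaws open and shut (so a half turn about z gives the same grasp; the last joint's range is limited). The gripper opens to 85 mm and grips with 20 to 120 N. Pads are 22 mm wide; open, the fingers measure 114 mm over their backs; the gripper's body (76 mm by 85 mm) begins 54 mm behind the grasp point. The pads swing forward as they close: fully open they stand 13 mm farther back than shut.
Start: joints at [-1.238, 0.477, 0.022, 1.555, -0.011, 1.109, -0.083], TCP at [0.288, 0.61, 0.304] pointing down, gripper open.
Joint ranges: [-2.96, 2.96], [-0.34, 2.1], [-1.41, 1.46], [0.24, 2.44], [-1.37, 4.51], [0.17, 1.92], [-2.96, 2.96]. Speed limits (rad/s): [2.39, 2.39, 3.14, 3.14, 3.14, 3.14, 3.14].

### API

Orientations are given as a unit quaternion [w, x, y, z].
In Python, from station import get_obs, read_camera, hand_in, spot_in, cut_out, spot_point gives the robot as it stands. The module is installed in compiled form; this text tells all that it offers.
- The arm moves only by the tool move_arm, never from a script. Its arguments are lists of equal length, an entry for each row: "gripper": the opening, from 0 (shut) to 1 (fully open); "xyz": the shift along the tool's x, y, z in cm, a list of three; "twist": the turn about the tool's z in rad. A call has 1 to 5 rows; each row is the pose to reach, as a shift and turn from the pose commanded when the call began, along the tool's axes at that moment; what a row does not reach only later rows make up. A row lasts 1/12 s, in which the tool goes at most 41.7 mm and 7.16 degrees, less where a joint would pass 70% of its speed; a pose out of reach is approached as far as the arm can. A call with a gripper value outside its range is refused whole. The fingers move at their own pace and stop on an object; "squeeze" is the grip in N (left out, the last holds). Time passes only in rows, so rows that repeat a pose let the fingers close. It gives the time, the measured TCP pose, the force and the opening at its end, in the units of the state.
- get_obs(): the state, without advancing time (a new reading comes with each control period).
- read_camera(name): name is "side" or "top"; returns a dict with "pixels" (420x560x3 uint8, red, green, blue), "fx", "fy", "cx", "cy" (pixels), "R" (3x3) and "t" (3): a world point X has camera coordinates R X + t. Camera axes: x right, y down, z forward; pixel columns grow to the right and rows downward; lengths in m; the calibration is good to about 2 mm. A picture is of the moment at which its call begins. There is no depth.
- hand_in(): hands the job in, once; it reports no verdict.
Trained networks look in the newest picture that a camera, given by its name, has taken for a name from the list of things; names that differ only in an ending like _2 or _b are one class to them, and where a whole thing is asked for, a point or a joint stands for the part that bears it (a point fixed in the world has none). Each returns a list of dicts, best first, with "p" (0 to 1); they miss things now and then, are a little off and sometimes report something else, mostly with a low value. They report only what shows in the picture. A call takes as long as a camera call. They do not tell look-alikes from the thing itself.
- spot_in(query, camera): "centre" ([x, y, z] in m, in world coordinates, good to about 4 mm: the middle of the surface that is visible of it).
- cut_out(query, camera): "pixels" (420x560 bool, what is visible of it).
- spot_point(query, camera): "centre" ([x, y, z] in m, in world coordinates, good to about 4 mm: a listed point, or the origin of a listed thing).
The state is a dict: "t": time; "q": joint angles; "joint_vel": joint speeds; "joint_torque": joint torques, N m; "eef_pos": TCP position; "tool_rot": TCP orientation; "contact_force": force on the tool from outside, world axes, zero at the start; "torque": the same for the moment, N m; "gripper_width": opening from 0.0 (shut) to 1.0 (fully open).
Only numpy, scipy, OpenCV 4.12 (cv2) and the standard library are available. Lean on these libraries where they do the work, as an engineer would, in place of code of your own. Each camera call takes 0.05 s, during which the arm holds its last target.

## Working session

There is one attempt and no reset: what is moved stays moved. The work goes in short steps, Python scripts to look and compute and a tool call to move; the robot and the scene stay as the last step left them, time stands still between calls to the robot, and variables do not carry over. Pictures are saved under pics/ and viewed, and the job is handed in when it is done.

Besides the shell and the picture viewer there is one more tool, called after "Call:" by a JSON object that holds its "fn" and its "kwargs", one argument or row to a line. move_arm: Moves the arm, as the interface text tells. Its arguments: {"type":"object","properties":{"gripper":{"type":"array","items":{"type":"number"}},"xyz":{"type":"array","items":{"type":"array","items":{"type":"number"}}},"twist":{"type":"array","items":{"type":"number"}},"squeeze":{"type":"number"}},"required":["gripper","xyz","twist"]}

```bash
mkdir -p pics
python3 - <<'E'
from station import *
import cv2, numpy as np
o=get_obs()
print(o['t'],o['eef_pos'],o['tool_rot'],o['gripper_width'],o['contact_force'])
for c in ['top','side']:
    d=read_camera(c); cv2.imwrite(f'pics/{c}0.png',d['pixels'][:,:,::-1])
    for r in spot_point('strap_a_pad',c): 
        X=np.array(r['centre']);p=d['R']@X+d['t'];print(c,'pt',np.round(X,3),round(r['p'],2),int(d['fx']*p[0]/p[2]+d['cx']),int(d['fy']*p[1]/p[2]+d['cy']))
    for r in spot_in('strap_a_pad',c): 
        X=np.array(r['centre']);p=d['R']@X+d['t'];print(c,'in',np.round(X,3),round(r['p'],2),int(d['fx']*p[0]/p[2]+d['cx']),int(d['fy']*p[1]/p[2]+d['cy']))
E
```

```text
0.0 [0.28780895 0.6100385  0.30289711] [-1.25622591e-04  2.18615414e-01  9.75810632e-01 -9.45882796e-04] 0.9995659136633934 [0.48416825 0.72034752 0.13975147]
top pt [ 0.501 -0.24   0.08 ] 0.78 406 223
top in [ 0.514 -0.237  0.068] 0.64 403 217
side pt [ 0.501 -0.243  0.085] 0.88 338 318
side in [ 0.513 -0.241  0.071] 0.73 343 322
```

View pics/top0.png

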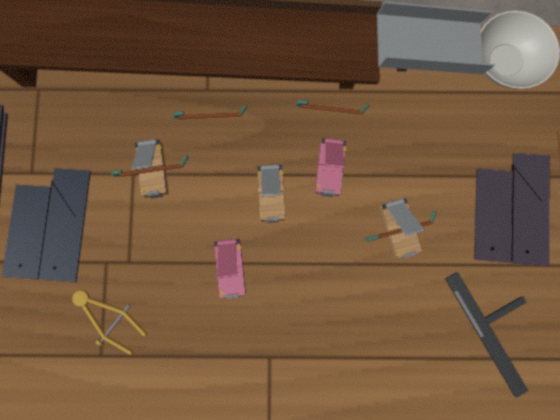

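View pics/side0.png

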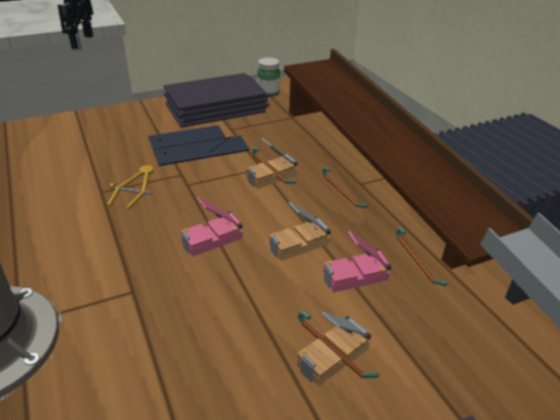

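The top view shows pale saddles at (150,168), (271,193) and (402,228). The first and last have a hook across them and the middle one is empty. Pink look-alikes are at (331,167) and (229,268), and two loose hooks lie at (210,115) and (332,107). I'll check the two targets in close crops and measure both.

```bash
cat > h.py <<'E'
from station import *
import cv2, numpy as np
def proj(d,X):
    p=d['R']@np.array(X)+d['t'];return d['fx']*p[0]/p[2]+d['cx'],d['fy']*p[1]/p[2]+d['cy']
def ray(d,u,v,z):
    r=d['R'].T@np.array([(u-d['cx'])/d['fx'],(v-d['cy'])/d['fy'],1]);c=-d['R'].T@d['t']
    return c+r*(z-c[2])/r[2]
E
python3 - <<'E'
from h import *
d=read_camera('top');s=read_camera('side')
def crop(d,u,v,w,h,k): return cv2.resize(d['pixels'][v-h:v+h,u-w:u+w],None,fx=k,fy=k,interpolation=cv2.INTER_CUBIC)
a=np.hstack([crop(d,150,168,40,40,5),crop(d,402,228,40,40,5)]) 
b=np.hstack([crop(s,272,165,40,30,5),crop(s,335,343,40,30,5)])
cv2.imwrite('pics/crop1.png',np.vstack([a[:,:],])[:,:,::-1]); cv2.imwrite('pics/crop1s.png',b[:,:,::-1])
for c,n in ((d,'top'),(s,'side')):
  for q in ['strap_a_pad','strap_b_pad','strap_c_pad']:
    for r in spot_point(q,n): print(n,q,np.round(r['centre'],4),round(r['p'],2),np.round(proj(c,r['centre'])))
  m=cut_out('strap_b_pad',n)
  for r in m: print(n,round(r['p'],2),np.argwhere(r['pixels']).mean(0)[::-1],r['pixels'].sum())
for z in (0,.08):
  for u,v in ((150,168),(271,193),(402,228)): print(z,ray(d,u,v,z).round(3))
E
```

```text
top strap_a_pad [ 0.4993 -0.2388  0.0831] 0.82 [407. 224.]
top strap_c_pad [ 0.6237 -0.1031  0.0824] 0.91 [333. 159.]
top strap_c_pad [0.4171 0.0964 0.0812] 0.76 [227. 267.]
top strap_c_pad [0.5703 0.0203 0.0787] 0.64 [269. 187.]
top 0.74 [144.55113636 154.28409091] 528
side strap_a_pad [ 0.5007 -0.2406  0.0832] 0.57 [337. 319.]
side strap_b_pad [0.6165 0.2626 0.0836] 0.47 [270. 145.]
side strap_c_pad [0.5727 0.0167 0.0833] 0.78 [302. 210.]
side strap_c_pad [ 0.6275 -0.0972  0.08  ] 0.74 [359. 241.]
side strap_c_pad [0.4197 0.101  0.0838] 0.73 [210. 204.]
side 0.69 [281.87931034 153.67241379] 58
0 [0.624 0.27  0.   ]
0 [0.573 0.016 0.   ]
0 [ 0.501 -0.253  0.   ]
0.08 [0.605 0.248 0.08 ]
0.08 [0.558 0.016 0.08 ]
0.08 [ 0.493 -0.231  0.08 ]
```

View pics/crop1.png

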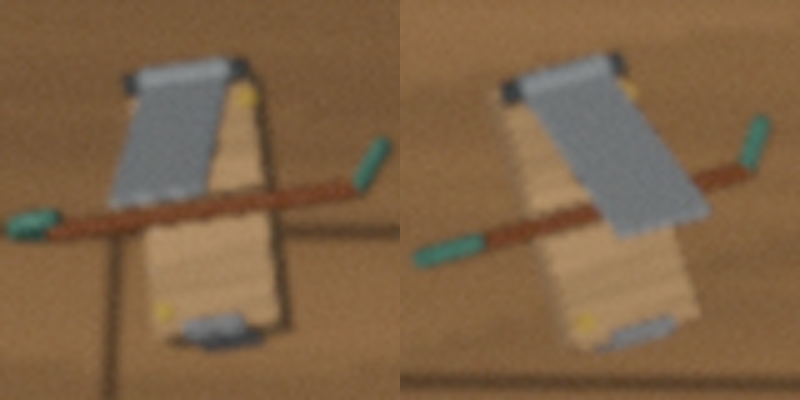

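View pics/crop1s.png

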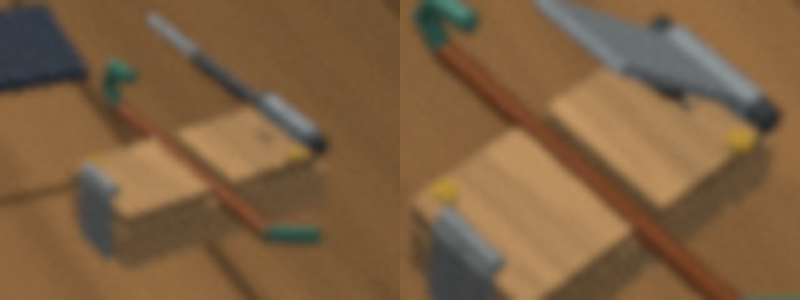

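Run:
```python
from h import *
d=read_camera('top');s=read_camera('side')
for n,h,f,b,sh,sf in (('B',(147,143.2),(141.7,167.8),(154,193.5),None,None),('A',(362+163/5,188+78/5),(362+264/5,188+225/5),(362+238/5,188+333/5),None,None)):
    H=ray(d,*h,.034);F=ray(d,*f,.1);B=ray(d,*b,.03)
    print(n,H.round(4),F.round(4),'len',np.linalg.norm(F-H),'clasp end',B.round(4),'pad',(H+(F-H)*70/95).round(4),'yaw hinge->free',np.degrees(np.arctan2(*(F-H)[1::-1])),'block',np.degrees(np.arctan2(*(B-H)[1::-1])))
for i in range(3):
  d=read_camera('top');s=read_camera('side')
  for n in('top','side'):
    for q in('strap_a_pad','strap_b_pad'):
      print(n,[(np.round(r['centre'],4),round(r['p'],2)) for r in spot_point(q,n)])
o=get_obs();t=o['eef_pos'];w,x,y,z=o['tool_rot'] 
from scipy.spatial.transform import Rotation as Ro
R=Ro.from_quat([x,y,z,w]).as_matrix();print(R.round(3))
for P in ((.6165,.2626,.0836),(.5005,-.24,.083)): print('shift cm',(R.T@(np.array(P)-t)*100).round(2))
```

```text
B [0.6679 0.2692 0.034 ] [0.6008 0.2579 0.1   ] len 0.0947645941891719 clasp end [0.5648 0.2516 0.03  ] pad [0.6185 0.2609 0.0826] yaw hinge->free -170.47776893373108 block -170.30835691722447
A [ 0.5466 -0.2305  0.034 ] [ 0.4817 -0.2481  0.1   ] len 0.0942550074527865 clasp end [ 0.4456 -0.258   0.03  ] pad [ 0.4988 -0.2435  0.0826] yaw hinge->free -164.83939997862765 block -164.759824268828
top [(array([ 0.5029, -0.2414,  0.083 ]), 0.57)]
top [(array([0.6203, 0.2633, 0.0814]), 0.64)]
side [(array([ 0.5009, -0.24  ,  0.0849]), 0.9)]
side [(array([0.6182, 0.2612, 0.0839]), 0.49)]
top [(array([ 0.5033, -0.2405,  0.0803]), 0.68)]
top [(array([0.6181, 0.2655, 0.0827]), 0.86)]
side [(array([ 0.4988, -0.242 ,  0.0836]), 0.62)]
side [(array([0.6176, 0.2605, 0.0827]), 0.4)]
top [(array([ 0.5045, -0.24  ,  0.0812]), 0.6), (array([0.6213, 0.264 , 0.0839]), 0.46)]
top [(array([0.6193, 0.2646, 0.0832]), 0.94)]
side [(array([ 0.4992, -0.2428,  0.0824]), 0.74)]
side [(array([0.6171, 0.2613, 0.0823]), 0.52)]
[[-0.904  0.427  0.   ]
 [ 0.427  0.904 -0.   ]
 [-0.    -0.    -1.   ]]
shift cm [-44.55 -17.45  22.03]
shift cm [-55.51 -67.85  22.09]
```

Call:
{"fn": "move_arm", "kwargs": {
  "gripper": [0, 0, 0, 0, 0],
  "xyz": [
    [-3.7, -1.4, 0],
    [-7.4, -2.9, 0],
    [-11.2, -4.3, 0],
    [-14.9, -5.8, 0],
    [-18.6, -7.2, 0]
  ],
  "twist": [0, 0, 0, 0, 0]
}}

```text
t: 2.22
eef_pos: [0.4266, 0.4644, 0.3041]
tool_rot: [0.0, 0.219, 0.976, 0.0]
contact_force: [0.2, 0.0, -0.2]
gripper_width: 0.301
```

Call:
{"fn": "move_arm", "kwargs": {
  "gripper": [0, 0, 0, 0, 0],
  "xyz": [
    [-3.7, -1.4, 0],
    [-7.4, -2.9, 0],
    [-11.2, -4.3, 0],
    [-14.9, -5.8, 0],
    [-18.6, -7.2, 0]
  ],
  "twist": [0, 0, 0, 0, 0]
}}

```text
t: 2.63
eef_pos: [0.5641, 0.3198, 0.3042]
tool_rot: [0.0, 0.219, 0.976, 0.0]
contact_force: [0.4, 1.3, 0.6]
gripper_width: -0.001
```

Call:
{"fn": "move_arm", "kwargs": {
  "gripper": [0, 0, 0, 0, 0],
  "xyz": [
    [-3.7, -1.4, 0],
    [-7.5, -2.9, 0],
    [-7.5, -2.9, 0],
    [-7.5, -2.9, 0],
    [-7.5, -2.9, 0]
  ],
  "twist": [-0.12, -0.24, -0.36, -0.48, -0.6]
}}

```text
t: 3.05
eef_pos: [0.6191, 0.2621, 0.3037]
tool_rot: [-0.0, -0.081, 0.997, -0.0]
contact_force: [0.2, 0.3, -0.2]
gripper_width: -0.0
```

```bash
cat > rel.py <<'E'
from h import *
from scipy.spatial.transform import Rotation as Ro
import sys
o=get_obs();t=o['eef_pos'];w,x,y,z=o['tool_rot'];R=Ro.from_quat([x,y,z,w]).as_matrix()
print(o['t'],t.round(4),'xaxis',np.degrees(np.arctan2(R[1,0],R[0,0])).round(1),'tilt',R[:,2].round(3),o['contact_force'].round(1),o['gripper_width'],o['q'].round(2))
for n,P in (('B',(.6184,.2625,.0836)),('A',(.501,-.241,.083))): print(n,'shift cm',(R.T@(np.array(P)-t)*100).round(2))
E
python3 rel.py
```

```text
3.05 [0.6191 0.2621 0.3037] xaxis -170.7 tilt [-0. -0. -1.] [ 0.2  0.3 -0.2] -0.00011664220903112936 [-0.51  0.47  0.02  1.56 -0.01  1.11  1.25]
B shift cm [ 0.06  0.05 22.01]
A shift cm [ 19.82 -47.73  22.08]
```

Call:
{"fn": "move_arm", "kwargs": {
  "gripper": [0, 0, 0, 0, 0],
  "xyz": [
    [0, 0, 3.5],
    [0, 0, 7],
    [0, 0, 10.5],
    [0, 0, 13],
    [0, 0, 14.5]
  ],
  "twist": [0, 0, 0, 0, 0]
}}

```text
t: 3.47
eef_pos: [0.6173, 0.2628, 0.1557]
tool_rot: [-0.002, -0.08, 0.997, -0.001]
contact_force: [0.1, 0.6, 5.3]
gripper_width: -0.0
```

Call:
{"fn": "move_arm", "kwargs": {
  "gripper": [0, 0, 0, 0, 0],
  "xyz": [
    [0, 0, 1],
    [0, 0, 2],
    [0, 0, 3],
    [0, 0, 4],
    [0, 0, 4.6]
  ],
  "twist": [0, 0, 0, 0, 0]
}}

```text
t: 3.88
eef_pos: [0.6181, 0.2632, 0.1118]
tool_rot: [-0.0, -0.08, 0.997, -0.0]
contact_force: [-0.1, -0.3, -1.4]
gripper_width: -0.0
```

Call:
{"fn": "move_arm", "kwargs": {
  "gripper": [0, 0, 0],
  "xyz": [
    [0, 0, 0.4],
    [0, 0, 0.7],
    [0, 0, 0.7]
  ],
  "twist": [0, 0, 0]
}}

```text
t: 4.13
eef_pos: [0.6183, 0.2632, 0.1068]
tool_rot: [-0.0, -0.079, 0.997, -0.0]
contact_force: [-3.1, -1.2, 6.0]
gripper_width: -0.001
```

```bash
python3 rel.py
python3 - <<'E'
from h import *
d=read_camera('side');cv2.imwrite('pics/s2.png',cv2.resize(d['pixels'][90:240,180:380],None,fx=4,fy=4)[:,:,::-1])
E
```

```text
4.1333 [0.6183 0.2632 0.1068] xaxis -170.9 tilt [-0.001 -0.    -1.   ] [-3.1 -1.2  6. ] -0.0009928044149507753 [-0.5   0.69  0.01  1.7  -0.01  0.76  1.24]
B shift cm [-0.   -0.07  2.32]
A shift cm [ 19.56 -47.93   2.4 ]
```

View pics/s2.png

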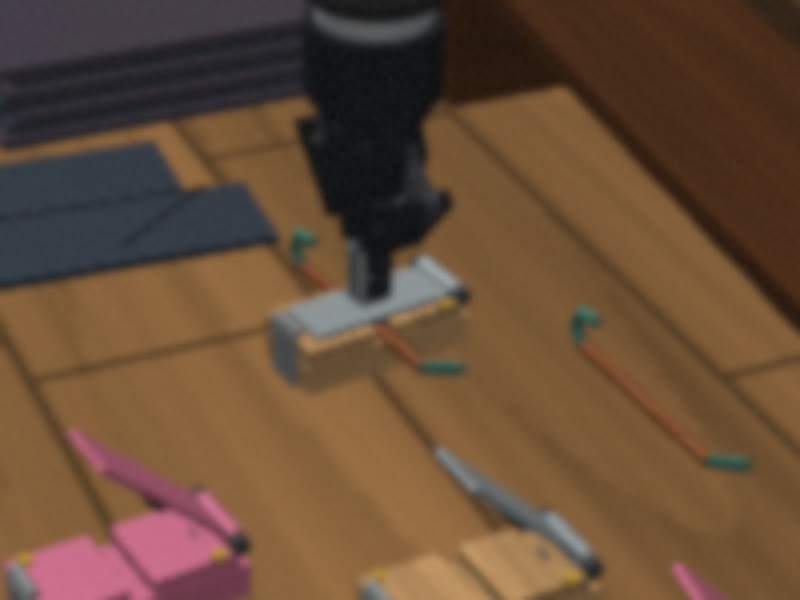

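The left strap lies level on its block, about (380,300) in this crop, with the hook under it. Next I lift off, look again and go to the right one.

Call:
{"fn": "move_arm", "kwargs": {
  "gripper": [0, 0, 0, 0, 0],
  "xyz": [
    [0, 0, -2],
    [0, 0, -6],
    [0, 0, -10],
    [0, 0, -14],
    [0, 0, -17]
  ],
  "twist": [0, 0, 0, 0, 0]
}}

```text
t: 4.6
eef_pos: [0.6192, 0.2635, 0.28]
tool_rot: [0.002, -0.079, 0.997, 0.001]
contact_force: [0.3, 0.2, -0.1]
gripper_width: 0.004
```

Call:
{"fn": "move_arm", "kwargs": {
  "gripper": [0, 0, 0, 0, 0],
  "xyz": [
    [1.5, -3.6, 0],
    [3, -7.2, 0],
    [4.5, -10.8, 0],
    [6, -14.4, 0],
    [7.5, -18, 0]
  ],
  "twist": [0, 0, 0, 0, 0]
}}

```text
t: 5.02
eef_pos: [0.5723, 0.072, 0.2763]
tool_rot: [0.001, -0.08, 0.997, 0.0]
contact_force: [1.3, -0.1, 0.6]
gripper_width: 0.002
```

Call:
{"fn": "move_arm", "kwargs": {
  "gripper": [0, 0, 0, 0, 0],
  "xyz": [
    [1.5, -3.6, 0],
    [3, -7.2, 0],
    [4.5, -10.8, 0],
    [6, -14.4, 0],
    [7.5, -18, 0]
  ],
  "twist": [0, 0, 0, 0, 0]
}}

```text
t: 5.43
eef_pos: [0.5267, -0.1177, 0.2764]
tool_rot: [0.001, -0.08, 0.997, -0.0]
contact_force: [0.3, 0.1, -0.5]
gripper_width: -0.0
```

```bash
python3 rel.py
python3 - <<'E'
from h import *
d=read_camera('side');t=read_camera('top')
cv2.imwrite('pics/s3.png',np.hstack([cv2.resize(d['pixels'][120:220,220:320],None,fx=4,fy=4),cv2.resize(t['pixels'][118:218,100:200],None,fx=4,fy=4)])[:,:,::-1])
E
```

```text
5.4333 [ 0.5267 -0.1177  0.2764] xaxis -170.9 tilt [ 0.001  0.    -1.   ] [ 0.3  0.1 -0.5] -7.373921060157346e-05 [-0.    0.28  0.13  1.92 -0.05  0.94  1.88]
B shift cm [-15.05  36.09  19.29]
A shift cm [  4.52 -11.76  19.34]
```

View pics/s3.png

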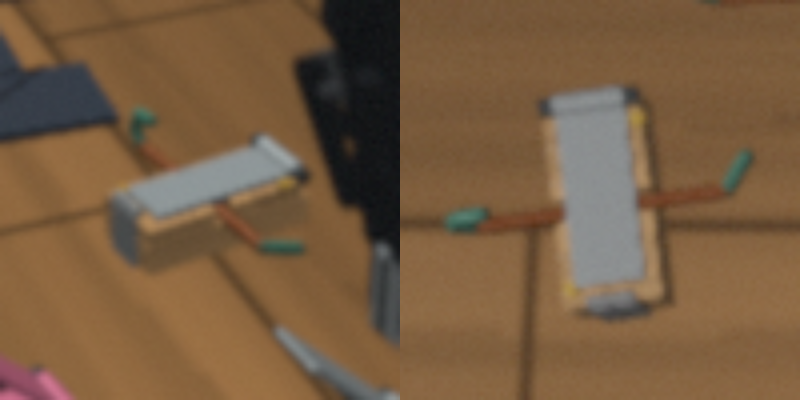

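With the arm away, both views show the left strap level and latched. On to the right one.

Call:
{"fn": "move_arm", "kwargs": {
  "gripper": [0, 0, 0, 0, 0],
  "xyz": [
    [1.4, -3.5, 0],
    [2.8, -7, 0],
    [4.2, -10.5, 0],
    [4.5, -11.8, 0],
    [4.5, -11.8, 0]
  ],
  "twist": [0, -0.05, -0.1, -0.1, -0.1]
}}

```text
t: 5.95
eef_pos: [0.5004, -0.2441, 0.2763]
tool_rot: [0.0, -0.126, 0.992, -0.001]
contact_force: [-0.1, -0.4, 0.5]
gripper_width: 0.004
```

```bash
python3 rel.py
```

```text
5.95 [ 0.5004 -0.2441  0.2763] xaxis -165.5 tilt [ 0.001 -0.002 -1.   ] [-0.1 -0.4  0.5] 0.003611787883969682 [ 0.2   0.31  0.18  1.88 -0.06  0.95  2.23]
B shift cm [-24.07  46.15  19.17]
A shift cm [-0.13  0.33 19.33]
```

Call:
{"fn": "move_arm", "kwargs": {
  "gripper": [0, 0, 0, 0, 0],
  "xyz": [
    [-0.1, 0.2, 3],
    [-0.1, 0.2, 6],
    [-0.1, 0.2, 9],
    [-0.1, 0.2, 11],
    [-0.1, 0.2, 12]
  ],
  "twist": [0, 0, 0, 0, 0]
}}

```text
t: 6.37
eef_pos: [0.502, -0.2352, 0.1537]
tool_rot: [-0.001, -0.13, 0.991, 0.001]
contact_force: [0.1, 1.7, 4.9]
gripper_width: -0.001
```

Call:
{"fn": "move_arm", "kwargs": {
  "gripper": [0, 0, 0, 0, 0],
  "xyz": [
    [0, 0, 1],
    [0, 0, 2],
    [0, 0, 3],
    [0, 0, 4],
    [0, 0, 4.5]
  ],
  "twist": [0, 0, 0, 0, 0]
}}

```text
t: 6.78
eef_pos: [0.5021, -0.2368, 0.11]
tool_rot: [-0.0, -0.129, 0.992, 0.0]
contact_force: [0.9, -0.3, 0.5]
gripper_width: -0.002
```

Call:
{"fn": "move_arm", "kwargs": {
  "gripper": [0, 0, 0],
  "xyz": [
    [0, 0, 0.3],
    [0, 0, 0.5],
    [0, 0, 0.5]
  ],
  "twist": [0, 0, 0]
}}

```text
t: 7.03
eef_pos: [0.502, -0.237, 0.1067]
tool_rot: [-0.0, -0.129, 0.992, 0.001]
contact_force: [-2.0, 2.9, 8.5]
gripper_width: -0.001
```

```bash
python3 rel.py
python3 - <<'E'
from h import *
d=read_camera('side');cv2.imwrite('pics/s4.png',cv2.resize(d['pixels'][250:400,250:450],None,fx=4,fy=4)[:,:,::-1])
E
```

```text
7.0333 [ 0.502  -0.237   0.1067] xaxis -165.2 tilt [-0.001  0.001 -1.   ] [-2.   2.9  8.5] -0.001328143010180475 [ 0.23  0.55  0.13  1.99 -0.12  0.6   2.26]
B shift cm [-24.05  45.3    2.34]
A shift cm [ 0.19 -0.36  2.37]
```

View pics/s4.png

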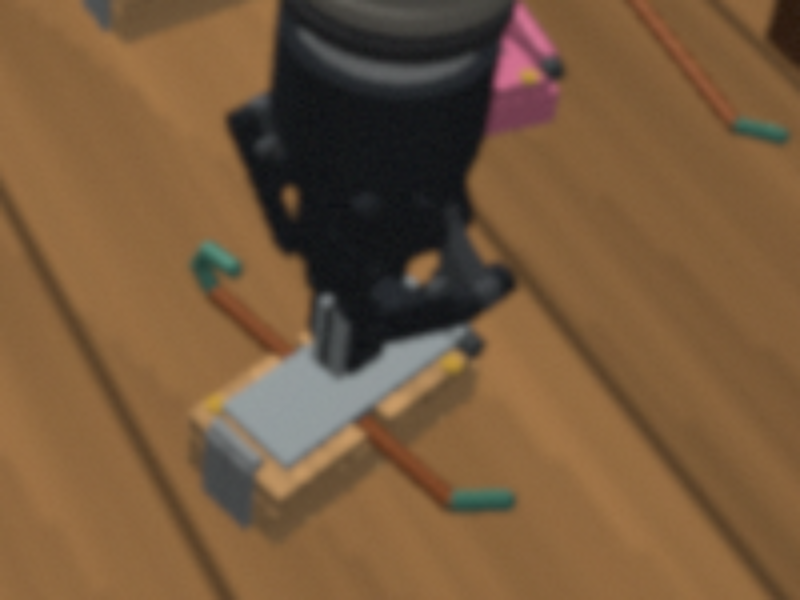

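The right strap lies level at (340,390) in this crop. I'll lift straight up, back off to the right away from everything, and check.

Call:
{"fn": "move_arm", "kwargs": {
  "gripper": [0, 0, 0, 0, 0],
  "xyz": [
    [0, 0, -2],
    [0, 0, -6],
    [0, 0, -10],
    [0, 0, -14],
    [0, 0, -18]
  ],
  "twist": [0, 0, 0, 0, 0]
}}

```text
t: 7.5
eef_pos: [0.5018, -0.2373, 0.2881]
tool_rot: [0.0, -0.129, 0.992, -0.0]
contact_force: [1.2, -0.2, 0.1]
gripper_width: -0.002
```

Call:
{"fn": "move_arm", "kwargs": {
  "gripper": [0, 0, 0, 0, 0],
  "xyz": [
    [0, -3.5, 0],
    [0, -7, 0],
    [0, -10.5, 0],
    [0, -14, 0],
    [0, -17, 0]
  ],
  "twist": [0, 0, 0, 0, 0]
}}

```text
t: 7.92
eef_pos: [0.5458, -0.404, 0.2863]
tool_rot: [0.0, -0.129, 0.992, -0.001]
contact_force: [-0.3, 0.5, -0.4]
gripper_width: 0.002
```

Call:
{"fn": "move_arm", "kwargs": {
  "gripper": [0, 0, 0, 0, 0],
  "xyz": [
    [0, 0, 0],
    [0, 0, 0],
    [0, 0, 0],
    [0, 0, 0],
    [0, 0, 0]
  ],
  "twist": [0, 0, 0, 0, 0]
}}

```text
t: 8.33
eef_pos: [0.546, -0.4001, 0.286]
tool_rot: [0.0, -0.13, 0.991, 0.0]
contact_force: [-0.3, -0.0, 0.8]
gripper_width: -0.003
```

```bash
python3 rel.py
python3 - <<'E'
from h import *
for n in('side','top'):
    d=read_camera(n);cv2.imwrite(f'pics/{n}5.png',d['pixels'][:,:,::-1])
    for q in('strap_a_pad','strap_c_pad'): print(n,q,[(np.round(r['centre'],3),round(r['p'],2)) for r in spot_point(q,n)])
E
```

```text
8.3333 [ 0.546  -0.4001  0.286 ] xaxis -165.0 tilt [ 0.     0.001 -1.   ] [-0.3 -0.   0.8] -0.002533275091631381 [ 0.39  0.5   0.22  1.58 -0.12  1.07  2.47]
B shift cm [-24.08  62.13  20.3 ]
A shift cm [ 0.25 16.51 20.32]
side strap_a_pad [(array([ 0.481, -0.248,  0.037]), 0.65)]
side strap_c_pad [(array([0.571, 0.018, 0.083]), 0.81), (array([ 0.627, -0.099,  0.079]), 0.65), (array([0.422, 0.1  , 0.084]), 0.54)]
top strap_a_pad [(array([ 0.48 , -0.246,  0.032]), 0.79)]
top strap_c_pad [(array([0.42 , 0.096, 0.081]), 0.89), (array([0.57 , 0.023, 0.077]), 0.88), (array([ 0.627, -0.102,  0.081]), 0.79)]
```

View pics/side5.png

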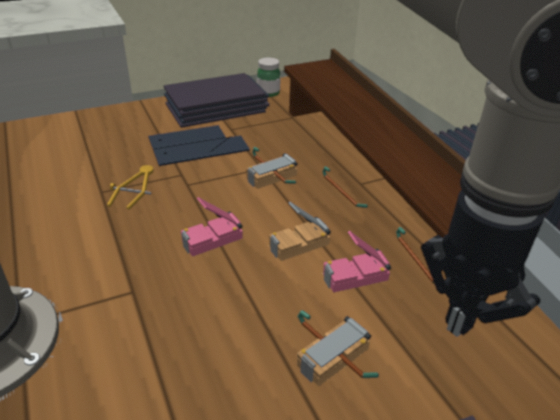

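View pics/top5.png

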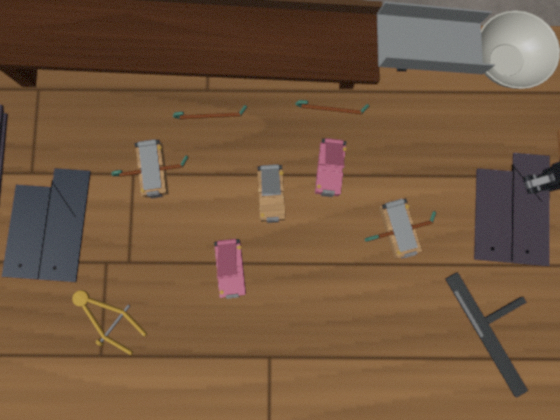

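Both hook-holding straps are level, at (150,168) and (402,228) in the top view. The empty saddle's strap at (271,180) and both pink ones still stand open. The arm is clear, so I'm handing in.

```bash
python3 -c "
from station import *
print(hand_in())"
```

```text
the job is handed in; nothing more can be done
None
```

Both hook-holding saddles (top-view left and right) are strapped shut over their hooks. I pressed each strap straight down with closed fingers, at 6 to 9 N against the block.

- **Shut straps:** After I backed the arm off, both camera views showed the two straps level and staying shut. The point on the right strap measured 32 to 37 mm high, against 34 mm expected. For the left strap I relied on the pictures: the last point search returned only the right one.
- **Left open:** The empty saddle's strap still stood open (pad about 80 mm up). The two pink look-alikes and the loose hooks were not touched.
- **Accuracy:** At the right strap the tool was about 4 mm off the measured point sideways, still on the 36 mm plate.
- **Hand-in:** I handed the job in at about 8.4 s on the robot's clock, with the arm touching nothing. No check failed.

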